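# Crank out the thread winder

## Task

Get the winder with the dark green bobbin ready for threading: swing its folded crank out by the orange knob, anticlockwise as seen from above, until it clicks into its catch and points straight out from the wheel, and only then use it to turn the blue handwheel anticlockwise until the wheel's white mark stands at the red pointer. Let go of the knob, and do not touch the other winder, the one with the cream bobbin.

Things in the scene. Friction and masses are not known exactly. Their poses are not given: they have to be found in the camera images.
- winder: Fixed winder with dark green bobbin: base 340 x 140 x 18 mm; flat blue handwheel 130 mm across, top 84 mm up, upright axis; bobbin 205 mm off along +x, 92 mm across, spindle tip 130 mm up. Origin on the table under the wheel axis, z up, +x to the bobbin. Angles are anticlockwise from this +x. Red pointer: at 30 deg, 69 to 88 mm from the axis, 86 mm high. White mark on the rim: at -70 deg + wheel.
- knob_mid (a point): Centre of that winder's knob: upright round orange grip, 24 mm across, 98 to 142 mm above the table (centre 120), spinning freely on its own axis, so fingers can keep one heading. It stands on the end of the steel crank arm, 65 mm from the arm's upright pivot; the pivot is on the wheel, 40 mm from the wheel axis, at 130 deg + wheel. Arm top 97 mm up, pivot 98. A 20 N grip is enough.
- crank (a joint): Swing of the crank arm about its pivot, rad, anticlockwise from above; arm points to 310 deg + wheel + crank. 0: folded across the wheel, knob 25 mm beyond its axis. 3.14, end stop: straight out, knob 105 mm from the axis. Starts at 0 to 0.4, stays where left (0.5 N at the knob); near 2.6 push it past a sprung catch (1 to 2 N more), which then holds it out.
- wheel (a joint): Turn of the handwheel, rad, anticlockwise from above, 0 at the start. A pin locks it (2 deg of play) until crank is beyond about 3.0; then it turns with 1.5 N at the swung-out knob and stays where left. Mark at the pointer: 1.745 (100 deg); it can turn on to 2.6. Turning it anticlockwise by the knob presses the crank on its end stop.
- spare_winder: The other winder, alike in every size and also folded, but with a cream bobbin. Not to be touched. Origin and axes as for the first. It may be to the left or to the right of the green one.

How it is judged:
On the way, in this order (a step that is already met when the one before it is completed fails the run):
1. the green-bobbin winder's crank is swung out and latched while the wheel is still parked (value of joint crank above 2.93 rad and value of joint wheel below 0.2 rad), for 0.1 s.
2. with the crank latched out, the wheel is turned until its white mark is at the red pointer (value of joint crank above 2.88 rad and value of joint wheel between 1.545 and 1.945 rad), for 0.2 s.
At the end, for the whole second after the job is handed in: The green-bobbin winder's crank is latched out (within 15 degrees of straight out), its wheel is at rest with the white mark within 11.5 degrees of the red pointer, and the knob is released (all of step 2 and velocity of joint wheel between -0.05 and 0.05 rad/s); the robot touches nothing.
It fails at once if the cream-bobbin winder is touched (contact force between spare_winder and the fingers above 2 N or contact force between spare_winder and the arm above 2 N).
It also fails if it takes over 48 s, if anything falls off the work surface, if the arm or the gripper's body presses on something with over 40 N, if the wrist force passes 120 N, or if a joint passes its speed limit or range.

## Robot

A 6-joint arm with a two-finger parallel gripper is mounted at the origin on the work surface. World frame = base frame: x ahead of the robot, y to its left, z up, the work surface at z = 0. Lengths are in m, angles in rad, forces in N, time in s.
With the tool pointing down it reaches from about 0.35 to 0.975 m from the base axis. Payload 4.9 kg.
Tool frame: the origin (TCP) lies at the very end of the fingers, on their centre line; the grasp point (between the pads) lies 19 mm behind it (ctrl.pinch_z is the distance from the TCP to the grasp point, in m); z points along the fingers, y is the direction in which the jaws open and shut (so a half turn about z gives the same grasp; the last joint's range is limited). The gripper opens to 85 mm and grips with 20 to 120 N. Pads are 22 mm wide; open, the fingers measure 114 mm over their backs; the gripper's body (76 mm by 85 mm) begins 54 mm behind the grasp point. The pads swing forward as they close: fully open they stand 13 mm farther back than shut.
Start: joints at [1.206, 0.053, 1.613, -0, 1.476, -0.119], TCP at [0.152, 0.606, 0.231] pointing down, gripper open.
Joint ranges: [-3.01, 3.01], [-1.01, 2.22], [0.06, 2.58], [-1.02, 4.17], [0.09, 2.62], [-3.14, 3.14]. Speed limits (rad/s): [2.57, 2.57, 3.14, 3.14, 3.14, 3.14].

## Interface

Orientations are given as a rotation vector (axis times angle).
In Python, from station import ctrl gives the robot as it stands.
- The arm moves only by the tool carry_out, never from a script. Its argument "series" is a list of rows, each a list of 7 numbers: the shift along the world's x, y, z each as a share of 0.025 m, from -1 to 1, then the turn, a rotation vector about the world's x, y, z each as a share of 0.1 rad, from -1 to 1, then the opening, from 0 (shut) to 1 (fully open). A call has 1 to 12 rows; each row shifts and turns the commanded pose from where the row before left it; what a row does not reach is not made up. A row lasts 1/10 s, in which the tool goes at most 50 mm and 8.59 degrees, less where a joint would pass 70% of its speed; a pose out of reach is approached as far as the arm can. A call with a number of a shift or a turn outside -1 to 1 is refused whole. A call with a gripper value outside its range is refused whole. The fingers move at their own pace and stop on an object; "grip_force" is the grip in N (left out, the last holds). Time passes only in rows, so rows that do not move let the fingers close. It gives the time, the measured TCP pose, the force and the opening at its end, in the units of the state.
- ctrl.get_obs(): the state, without advancing time (a new reading comes with each control period).
- ctrl.get_image(name): name is "scene" or "top" or "wrist"; returns a dict with "frame" (480x640x3 uint8, blue, green, red), "fx", "fy", "cx", "cy" (pixels), "k1" (the pictures are not rectified: a ray, as slopes to the right and down, at radius r is drawn at 1 + k1 r^2 times it, then the intrinsics apply), "R" (3x3) and "t" (3): a world point X has camera coordinates R X + t; the wrist camera has in their place "hand_eye" (4x4, takes a point from camera to tool coordinates, whose origin is the TCP and whose axes are the flange's). Camera axes: x right, y down, z forward; pixel columns grow to the right and rows downward; lengths in m; the calibration is good to about 2 mm. A picture is of the moment at which its call begins: read the wrist's pose just before it. There is no depth.
- ctrl.finish_job(): hands the job in, once; it reports no verdict.
Trained networks look in a picture, given as the dict that the camera call returned (one of the last four; its "shot" number tells which), for a name from the list of things; names that differ only in an ending like _2 or _b are one class to them, and where a whole thing is asked for, a point or a joint stands for the part that bears it (a point fixed in the world has none). Each returns a list of dicts, best first, with "p" (0 to 1); they miss things now and then, are a little off and sometimes report something else, mostly with a low value. They report only what shows in the picture. A call takes as long as a camera call.
- ctrl.trace(picture, name): "mask" (480x640 bool, what is visible of it) and "rect" ([left, top, width, height] as shares, 0 to 1, of the picture: columns of its width, rows of its height, round what is visible of it).
- ctrl.mark_of(picture, name): "position" ([column, row] as shares, 0 to 1, of the picture: columns of its width, rows of its height: a listed point, or the origin of a listed thing).
The state is a dict: "t": time; "q": joint angles; "dq": joint speeds; "effort": joint torques, N m; "tool_pos": TCP position; "tool_rot": TCP orientation; "contact_force": force on the tool from outside, world axes, zero at the start; "wrist_torque": the same for the moment, N m; "opening": finger opening in m.
Only numpy, scipy, OpenCV 4.12 (cv2) and the standard library are available. Lean on these libraries where they do the work, as an engineer would, in place of code of your own. Each camera call takes 0.05 s, during which the arm holds its last target.

## Working session

There is one attempt and no reset: what is moved stays moved. The work goes in short steps, Python scripts to look and compute and a tool call to move; the robot and the scene stay as the last step left them, time stands still between calls to the robot, and variables do not carry over. Pictures are saved under pics/ and viewed, and the job is handed in when it is done.

Besides the shell and the picture viewer there is one more tool, called after ">>>" by a JSON object that holds its "api" and its "payload". carry_out: Moves the arm, as the interface text tells. Shift numbers are shares of 0.025 m and turn numbers shares of 0.1 rad, none past 1 either way. Its arguments: {"type":"object","properties":{"series":{"type":"array"},"grip_force":{"type":"number"}},"required":["series"]}

```bash
ls; mkdir -p pics; cat > h.py <<'E'
import numpy as np, cv2
from station import ctrl
def save(im,n): cv2.imwrite(f'pics/{n}.png',im['frame'])
def K(im): return np.array([[im['fx'],0,im['cx']],[0,im['fy'],im['cy']],[0,0,1.]]), np.array([im['k1'],0,0,0,0.])
def ray(im,u,v):
    k,d=K(im); p=cv2.undistortPointsIter(np.array([[[u,v]]],float),k,d,None,None,(3,100,1e-10))[0,0]
    R=np.array(im['R']);t=np.array(im['t'])
    return -R.T@t, R.T@np.array([p[0],p[1],1])
def atz(im,u,v,z):
    c,d=ray(im,u,v); return c+d*(z-c[2])/d[2]
def proj(im,X):
    k,d=K(im); R=np.array(im['R']);t=np.array(im['t'])
    return cv2.projectPoints(np.atleast_2d(np.array(X,float)),cv2.Rodrigues(R)[0],t.reshape(3,1),k,d)[0][:,0]
E
python3 - <<'E'
from h import *
for n in ['top','scene']:
    im=ctrl.get_image(n); save(im,n+'0')
    for nm in ['winder','spare_winder','knob_mid']:
        for r in ctrl.mark_of(im,nm)[:3]:
            u,v=r['position'][0]*640,r['position'][1]*480
            print(n,nm,round(r['p'],2),round(u),round(v),atz(im,u,v,.12 if nm=='knob_mid' else 0).round(4))
print(ctrl.get_obs())
E
```

```text
pics
top winder 0.65 217 234 [0.5516 0.2233 0.    ]
top spare_winder 0.96 452 206 [ 0.6053 -0.2396  0.    ]
top knob_mid 0.48 204 210 [0.5809 0.2214 0.12  ]
scene winder 0.91 397 205 [0.5603 0.2214 0.    ]
scene spare_winder 0.83 216 379 [ 0.6023 -0.2416  0.    ]
scene spare_winder 0.5 397 203 [0.5562 0.2252 0.    ]
scene knob_mid 0.79 415 171 [0.5837 0.2225 0.12  ]
{'t': 0.4, 'q': array([ 1.20595659e+00,  5.27795502e-02,  1.61308884e+00, -3.28310085e-05,
        1.47596033e+00, -1.19013101e-01]), 'dq': array([ 0.00020193, -0.00105114, -0.00410592,  0.00182389, -0.00300643,
       -0.00013517]), 'effort': array([ 7.53761674e-05, -3.93054628e+01, -3.69810069e+01, -1.22724118e-04,
        2.42256887e-03, -3.05724086e-06]), 'tool_pos': array([0.15208281, 0.60612103, 0.23114128]), 'tool_rot': array([-3.85164124e-01, -3.11786736e+00,  3.72298652e-04]), 'contact_force': array([-0.19465227, -0.84337343, -0.27957248]), 'wrist_torque': array([ 0.03723423, -0.01723719, -0.01398108]), 'opening': 0.08538398277106558}
```

View pics/top0.png

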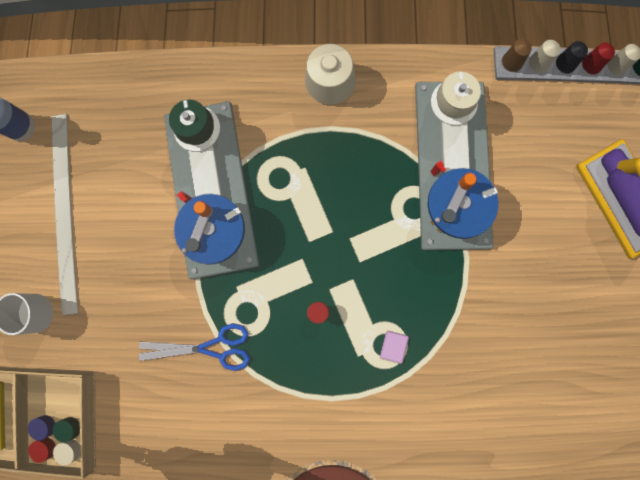

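View pics/scene0.png

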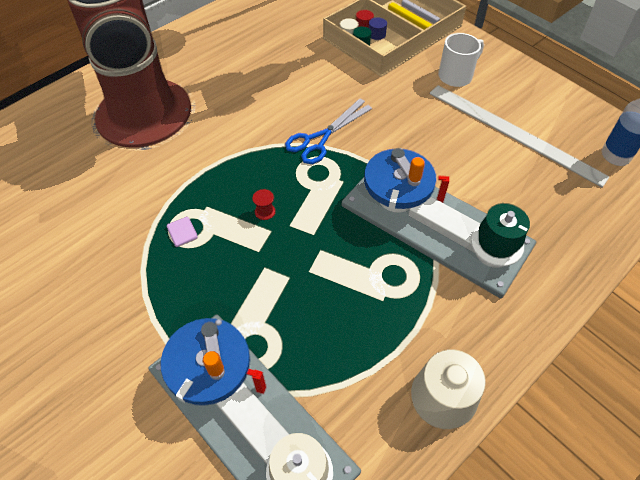

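The green winder is on the left (y≈+0.22). Its wheel is near (209,228) px in the top view, the knob at (200,208) and the spindle at (188,117). Next I fit the pose precisely.

```bash
cat > fit.py <<'E'
from h import *
from scipy.optimize import least_squares
def blobs(im,roi):
    hsv=cv2.cvtColor(im['frame'],cv2.COLOR_BGR2HSV); x0,y0,x1,y1=roi
    m=np.zeros(hsv.shape[:2],np.uint8); m[y0:y1,x0:x1]=255
    b=cv2.inRange(hsv,(100,120,60),(120,255,255))&m
    o=cv2.inRange(hsv,(8,170,120),(16,255,255))&m
    return b,o
E
python3 - <<'E'
from fit import *
rois={'top':(150,85,260,285),'scene':(340,130,545,300)}
obs=[]
for n in ['top','scene']:
    im=ctrl.get_image(n); b,o=blobs(im,rois[n])
    pts=cv2.findNonZero(b); hull=cv2.convexHull(pts)
    e=cv2.fitEllipse(hull); print(n,'ell',e)
    po=cv2.findNonZero(o)[:,0]; print('orange',po.mean(0),po.min(0),po.max(0),len(po))
    z=[atz(im,*p,.084)[:2] for p in hull[:,0].astype(float)]
    z=np.array(z,np.float32); c,r=cv2.minEnclosingCircle(z); print('circ',c,r)
    s=least_squares(lambda q:np.hypot(z[:,0]-q[0],z[:,1]-q[1])-q[2],[*c,.065],loss='soft_l1',f_scale=.002); print(s.x)
    print('knob',atz(im,*po.mean(0),.12))
    x0,y0,x1,y1=rois[n]
    cv2.imwrite(f'pics/{n}crop.png',cv2.resize(im['frame'][y0:y1,x0:x1],None,fx=3,fy=3,interpolation=cv2.INTER_CUBIC))
    print(n,roi:=rois[n])
E
```

```text
top ell ((208.85511779785156, 228.54104614257812), (67.9854736328125, 69.25304412841797), 33.853206634521484)
orange [199.70909091 207.29090909] [194 202] [205 213] 110
circ (0.5525919795036316, 0.22101683914661407) 0.06405217945575714
[0.55242435 0.22083873 0.06341899]
knob [0.58550004 0.22912069 0.12      ]
top (150, 85, 260, 285)
scene ell ((399.37872314453125, 178.24586486816406), (59.237159729003906, 72.22313690185547), 97.59835815429688)
orange [415.94945848 169.40072202] [409 157] [423 181] 277
circ (0.5582221746444702, 0.21806780993938446) 0.06964461505413055
[0.55715056 0.21797492 0.06731996]
knob [0.58277593 0.22617186 0.12      ]
scene (340, 130, 545, 300)
```

View pics/topcrop.png

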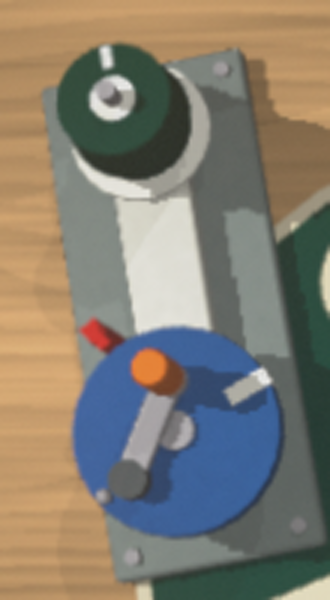

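View pics/scenecrop.png

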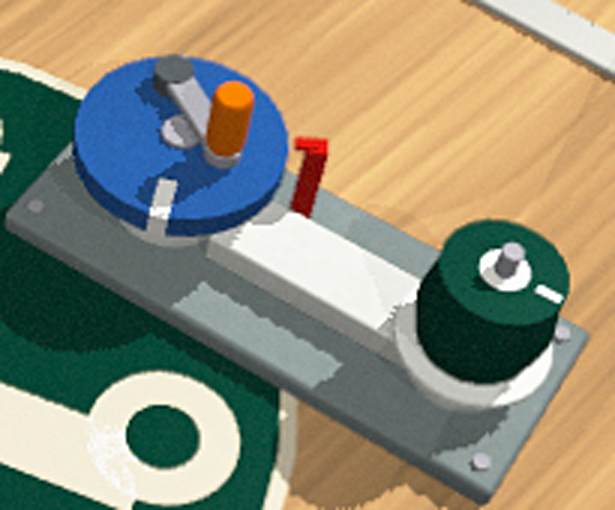

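```bash
cat > model.py <<'E'
from fit import *
def loc(p,yaw,x,y): 
    c,s=np.cos(yaw),np.sin(yaw); return np.array([x+c*p[0]-s*p[1],y+s*p[0]+c*p[1],p[2]])
def knob(x,y,yaw,wh,cr,z=.12):
    a=np.radians(130)+wh; b=np.radians(310)+wh+cr
    return loc([.04*np.cos(a)+.065*np.cos(b),.04*np.sin(a)+.065*np.sin(b),z],yaw,x,y)
def piv(x,y,yaw,wh): a=np.radians(130)+wh; return loc([.04*np.cos(a),.04*np.sin(a),.098],yaw,x,y)
E
python3 - <<'E'
from model import *
I={n:ctrl.get_image(n) for n in ['top','scene']}
O=[('top','sp',(186,115.7)),('top','pv',(193,245)),('top','kt',(200.3,208.3)),('top','wc',(209.1,228.8)),
('scene','sp',(511,212.3)),('scene','pv',(398,152)),('scene','kt',(418,160.7)),('scene','km',(416.3,170))]
def pt(k,q):
    x,y,yaw,cr=q
    return {'sp':lambda:loc([.205,0,.130],yaw,x,y),'pv':lambda:piv(x,y,yaw,0),'kt':lambda:knob(x,y,yaw,0,cr,.142),'km':lambda:knob(x,y,yaw,0,cr),'wc':lambda:loc([0,0,.084],yaw,x,y)}[k]()
def res(q,sel=None): return np.concatenate([proj(I[n],pt(k,q))[0]-np.array(o) for n,k,o in O if sel in(None,n)])
for sel in ['top','scene',None]:
    s=least_squares(res,[.555,.22,.15,.1],args=(sel,)); print(sel,s.x,res(s.x,sel).round(1))
q=s.x
print('knob',knob(*q[:3],0,q[3]),'piv',piv(*q[:3],0))
print('knob out',knob(*q[:3],0,np.pi),'final',knob(*q[:3],1.745,np.pi))
print('spindle',loc([.205,0,.13],q[2],q[0],q[1]))
E
```

```text
top [0.55084038 0.22000612 0.18526884 0.32173134] [-0.1 -0.5  0.   0.4  0.1 -0.3 -0.   0.3]
scene [0.55328939 0.22449818 0.1951578  0.31583714] [ 0.2  0.2 -0.1  0.3 -0.1  0.1 -0.1 -0.7]
None [0.55223357 0.2215139  0.19209864 0.33906749] [-1.6 -1.  -0.7 -0.3 -1.4 -1.3 -0.8 -0.4 -1.5  1.1 -1.5  0.8 -0.9  0.4
 -1.  -0.4]
knob [0.5823914  0.22491476 0.12      ] piv [0.5211449  0.24668322 0.098     ]
knob out [0.47062581 0.28758337 0.12      ] final [0.50130864 0.12968987 0.12      ]
spindle [0.75346274 0.26065236 0.13      ]
```

>>> {"api": "carry_out", "payload": {"series": [[0.5,-0.45,0,0,0,0,1],[0.95,-0.85,0,0,0,0,1],[0.95,-0.85,0,0,0,0,1],[0.95,-0.85,0,0,0,0,1],[0.95,-0.85,0,0,0,0,1],[0.95,-0.85,0,0,0,0,1],[0.95,-0.85,0,0,0,0,1],[0.95,-0.85,0,0,0,0,1],[0.95,-0.85,0,0,0,0,1],[0.95,-0.85,0,0,0,0,1],[0.95,-0.85,0,0,0,0,1],[0.95,-0.85,0,0,0,0,1]]}}

```text
t: 1.8
tool_pos: [0.427, 0.3592, 0.2315]
tool_rot: [0.386, 3.117, -0.0]
contact_force: [-0.4, 0.8, 0.1]
opening: 0.0855
```

>>> {"api": "carry_out", "payload": {"series": [[0.95,-0.85,0,0,0,0,1],[0.95,-0.85,0,0,0,0,1],[0.95,-0.85,0,0,0,0,1],[0.5,-0.5,0,0,0,0,1],[0,0,0,0,0,0,1],[0,0,0,0,0,0,1]]}}

```text
t: 2.4
tool_pos: [0.5093, 0.2847, 0.2312]
tool_rot: [-0.386, -3.117, -0.0]
contact_force: [0.7, 1.0, 0.2]
opening: 0.0853
```

```bash
cat >> h.py <<'E'
def wrist():
    o=ctrl.get_obs(); im=ctrl.get_image('wrist'); T=np.eye(4); T[:3,:3]=cv2.Rodrigues(np.array(o['tool_rot']))[0]; T[:3,3]=o['tool_pos']
    W=T@np.array(im['hand_eye']); im['R']=W[:3,:3].T; im['t']=-W[:3,:3].T@W[:3,3]; return o,im
E
python3 - <<'E'
from h import *
o,im=wrist(); save(im,'w1'); print(o['tool_pos'],o['tool_rot'],o['opening'])
for nm in ['knob_mid','winder']:
  for r in ctrl.mark_of(im,nm)[:3]:
    u,v=r['position'][0]*640,r['position'][1]*480; print(nm,r['p'],u,v,atz(im,u,v,.12 if nm=='knob_mid' else 0))
E
```

```text
[0.50928968 0.28474856 0.23122095] [-3.86034595e-01 -3.11711408e+00 -3.85732603e-04] 0.08531696389609328
knob_mid 0.55 265.28 347.52 [0.58092822 0.22609551 0.12      ]
winder 0.87 269.88800000000003 262.08000000000004 [0.5566398  0.22237637 0.        ]
```

View pics/w1.png

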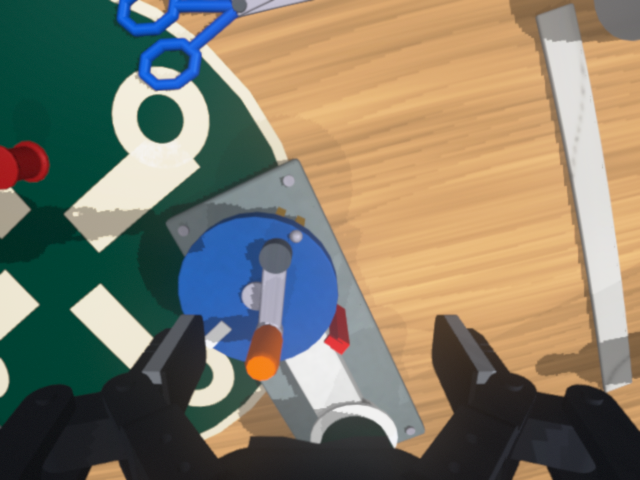

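The wrist view shows the pivot at (275,256), the knob top at (263,365), and the hub at (253,294).

```bash
python3 - <<'E'
from model import *
o,im=wrist(); b,_=blobs(im,(150,190,350,380))
hull=cv2.convexHull(cv2.findNonZero(b)); z=np.array([atz(im,*p,.084)[:2] for p in hull[:,0].astype(float)])
s=least_squares(lambda q:np.hypot(z[:,0]-q[0],z[:,1]-q[1])-q[2],[.552,.222,.065],loss='soft_l1',f_scale=.001); print('wheel',s.x)
P=atz(im,275,255,.098);Kt=atz(im,263,365,.142);print('piv',P,'knob',Kt,np.hypot(*(Kt-P)[:2]), 'hub',atz(im,253,294,.087))
print(np.degrees(np.arctan2(*(Kt-P)[1::-1])), np.degrees(np.arctan2(P[1]-s.x[1],P[0]-s.x[0]))-130)
E
```

```text
wheel [0.55135066 0.22315075 0.06477142]
piv [0.51969128 0.2497917  0.098     ] knob [0.58087827 0.22830007 0.142     ] 0.06485166002036603 hub [0.55047382 0.22158995 0.087     ]
-19.3535773886617 9.919822484905694
```

>>> {"api": "carry_out", "payload": {"series": [[0.6,-0.5,0,0,0,0,1],[0.9,-0.7,0,0,0,0,1],[0.9,-0.7,-0.3,0,0,0,1],[0.5,-0.42,-0.7,0,0,0,1],[0,0,-0.8,0,0,0,1],[0,0,-0.8,0,0,0,1],[0,0,-0.8,0,0,0,1],[0,0,-0.8,0,0,0,1],[0,0,-0.5,0,0,0,1],[0,0,-0.25,0,0,0,1],[0,0,0,0,0,0,1],[0,0,0,0,0,0,1]], "grip_force": 20}}

```text
t: 3.8
tool_pos: [0.5826, 0.2271, 0.1084]
tool_rot: [0.385, 3.117, 0.001]
contact_force: [0.3, 0.1, 1.4]
opening: 0.0854
```

```bash
python3 - <<'E'
from h import *
o,im=wrist(); save(im,'w2'); print(o['tool_pos'],o['contact_force'])
im=ctrl.get_image('scene'); save(im,'s2')
E
```

```text
[0.5826285  0.22712868 0.1083695 ] [0.30899419 0.12738821 1.40585095]
```

View pics/w2.png

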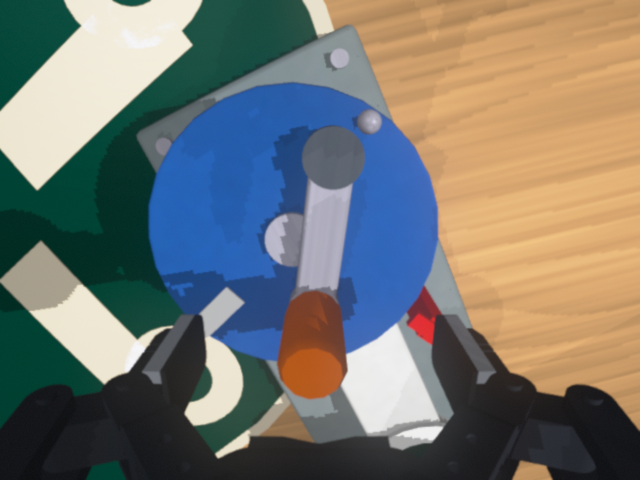

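The knob top at (313,370) is centred between the jaws, so I close.

>>> {"api": "carry_out", "payload": {"series": [[0,0,0,0,0,0,0.5],[0,0,0,0,0,0,0.3],[0,0,0,0,0,0,0.2],[0,0,0,0,0,0,0.2],[0,0,0,0,0,0,0.2],[0,0,0,0,0,0,0.2],[0,0,0,0,0,0,0.2]], "grip_force": 20}}

```text
t: 4.6
tool_pos: [0.5821, 0.2269, 0.1077]
tool_rot: [0.385, 3.118, -0.0]
contact_force: [-0.4, -0.2, 1.0]
opening: 0.0231
```

```bash
python3 - <<'E'
from h import *
o,im=wrist(); save(im,'w3'); print(o['tool_pos'],o['contact_force'],o['opening'])
c=np.array([.5205,.248]); p=o['tool_pos'][:2]
a0=np.arctan2(*(p-c)[::-1]); print(np.degrees(a0),np.hypot(*(p-c)))
# swing path with 7.5deg steps, radius .065 ending 142deg
angs=np.radians(np.arange(np.degrees(a0),143,7.5)); last=p
for i,a in enumerate(angs[1:]):
    n=c+.065*np.array([np.cos(a),np.sin(a)]); print(i,round(np.degrees(a),1),((n-last)/.025).round(2),n.round(4)); last=n
E
```

```text
[0.58210512 0.22693214 0.10770288] [-0.35200061 -0.15037618  0.99264803] 0.023119660247751986
-18.87978085889382 0.06510795616950138
0 -11.4 [0.08 0.33] [0.5842 0.2352]
1 -3.9 [0.05 0.34] [0.5854 0.2436]
2 3.6 [0.   0.34] [0.5854 0.2521]
3 11.1 [-0.04  0.34] [0.5843 0.2605]
4 18.6 [-0.09  0.33] [0.5821 0.2688]
5 26.1 [-0.13  0.31] [0.5789 0.2766]
6 33.6 [-0.17  0.29] [0.5746 0.284 ]
7 41.1 [-0.21  0.27] [0.5695 0.2907]
8 48.6 [-0.24  0.24] [0.5635 0.2968]
9 56.1 [-0.27  0.21] [0.5567 0.302 ]
10 63.6 [-0.29  0.17] [0.5494 0.3062]
11 71.1 [-0.31  0.13] [0.5415 0.3095]
12 78.6 [-0.33  0.09] [0.5333 0.3117]
13 86.1 [-0.34  0.05] [0.5249 0.3129]
14 93.6 [-0.34  0.  ] [0.5164 0.3129]
15 101.1 [-0.34 -0.04] [0.508  0.3118]
16 108.6 [-0.33 -0.09] [0.4997 0.3096]
17 116.1 [-0.31 -0.13] [0.4919 0.3064]
18 123.6 [-0.29 -0.17] [0.4845 0.3021]
19 131.1 [-0.27 -0.21] [0.4778 0.297 ]
20 138.6 [-0.24 -0.24] [0.4717 0.291 ]
```

View pics/w3.png

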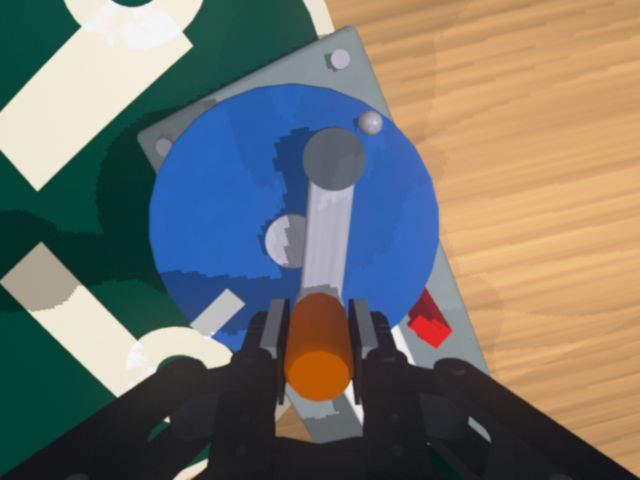

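The knob is gripped: it sits between the pads at about (320,350), and the opening reads 23 mm. Now I swing it in two parts.

>>> {"api": "carry_out", "payload": {"series": [[0.08,0.33,0,0,0,0,0.2],[0.05,0.34,0,0,0,0,0.2],[0,0.34,0,0,0,0,0.2],[-0.04,0.34,0,0,0,0,0.2],[-0.09,0.33,0,0,0,0,0.2],[-0.13,0.31,0,0,0,0,0.2],[0,0,0,0,0,0,0.2]]}}

```text
t: 5.35
tool_pos: [0.5784, 0.2782, 0.1077]
tool_rot: [0.383, 3.118, 0.002]
contact_force: [0.7, -0.2, 1.7]
opening: 0.0231
```

>>> {"api": "carry_out", "payload": {"series": [[-0.17,0.29,0,0,0,0,0.2],[-0.21,0.27,0,0,0,0,0.2],[-0.24,0.24,0,0,0,0,0.2],[-0.27,0.21,0,0,0,0,0.2],[-0.29,0.17,0,0,0,0,0.2],[-0.31,0.13,0,0,0,0,0.2],[-0.33,0.09,0,0,0,0,0.2],[-0.34,0.05,0,0,0,0,0.2],[-0.34,0,0,0,0,0,0.2],[0,0,0,0,0,0,0.2]]}}

```text
t: 6.35
tool_pos: [0.5151, 0.3129, 0.1077]
tool_rot: [-0.384, -3.117, 0.0]
contact_force: [-0.3, 1.7, 3.2]
opening: 0.0231
```

```bash
python3 - <<'E'
from h import *
o,im=wrist(); save(im,'w4'); print(o['tool_pos'],o['contact_force'],o['opening'])
im=ctrl.get_image('top'); cv2.imwrite('pics/t4.png',cv2.resize(im['frame'][80:300,100:360],None,fx=3,fy=3,interpolation=cv2.INTER_CUBIC)[:600,:780])
E
```

```text
[0.51507684 0.31292996 0.10766358] [-0.28714163  1.65713637  3.21528031] 0.023126492296454478
```

View pics/w4.png

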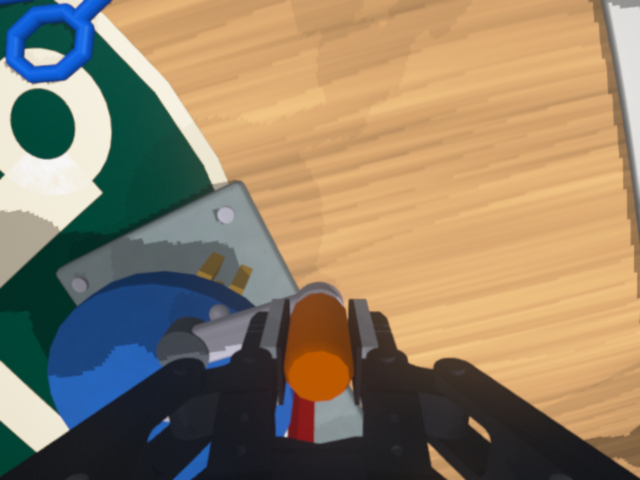

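The knob is still held and the forces are low. Now through the catch to the end stop.

>>> {"api": "carry_out", "payload": {"series": [[-0.34,-0.04,0,0,0,0,0.2],[-0.33,-0.09,0,0,0,0,0.2],[-0.31,-0.13,0,0,0,0,0.2],[-0.29,-0.17,0,0,0,0,0.2],[-0.27,-0.21,0,0,0,0,0.2],[-0.26,-0.26,0,0,0,0,0.2],[0,0,0,0,0,0,0.2],[0,0,0,0,0,0,0.2]]}}

```text
t: 7.25
tool_pos: [0.4708, 0.29, 0.1076]
tool_rot: [-0.386, -3.117, 0.001]
contact_force: [0.0, -2.0, 4.2]
opening: 0.0236
```

```bash
python3 - <<'E'
from h import *
o,im=wrist(); save(im,'w5'); print(o['tool_pos'],o['contact_force'],o['opening'])
p=o['tool_pos'][:2]
for c in ([.5205,.248],[.5517,.2223]):
    d=p-np.array(c); print(np.degrees(np.arctan2(d[1],d[0])),np.hypot(*d))
E
```

```text
[0.47078943 0.29002236 0.1075648 ] [ 0.04153805 -2.00891137  4.22295944] 0.02355872572356777
139.79081334304595 0.06509239394871208
140.07058221849468 0.10551226837058383
```

View pics/w5.png

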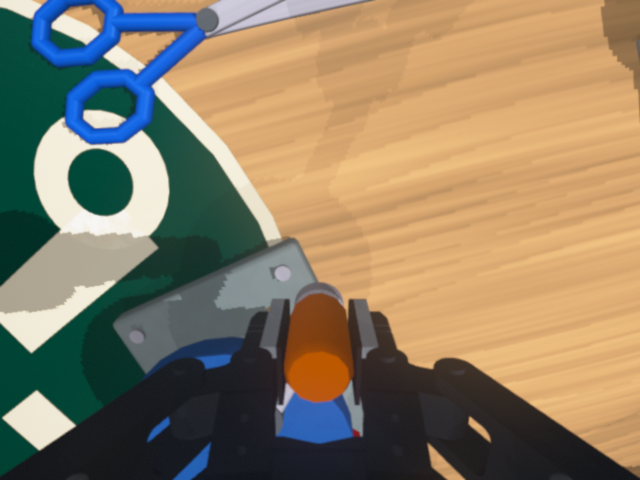

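```bash
python3 - <<'E'
from h import *
c=np.array([.5517,.2223]); p=ctrl.get_obs()['tool_pos'][:2]; last=p
for i,a in enumerate(np.radians(140.4+np.arange(0,101,5))):
    n=c+.1052*np.array([np.cos(a),np.sin(a)]); print(i,round(np.degrees(a),1),((n-last)/.025).round(2),n.round(4)); last=n
E
```

```text
0 140.4 [-0.01 -0.04] [0.4706 0.2894]
1 145.4 [-0.22 -0.29] [0.4651 0.282 ]
2 150.4 [-0.2  -0.31] [0.4602 0.2743]
3 155.4 [-0.17 -0.33] [0.456  0.2661]
4 160.4 [-0.14 -0.34] [0.4526 0.2576]
5 165.4 [-0.11 -0.35] [0.4499 0.2488]
6 170.4 [-0.08 -0.36] [0.448  0.2398]
7 175.4 [-0.05 -0.36] [0.4468 0.2307]
8 180.4 [-0.01 -0.37] [0.4465 0.2216]
9 185.4 [ 0.02 -0.37] [0.447  0.2124]
10 190.4 [ 0.05 -0.36] [0.4482 0.2033]
11 195.4 [ 0.08 -0.36] [0.4503 0.1944]
12 200.4 [ 0.11 -0.35] [0.4531 0.1856]
13 205.4 [ 0.14 -0.34] [0.4567 0.1772]
14 210.4 [ 0.17 -0.32] [0.461  0.1691]
15 215.4 [ 0.2  -0.31] [0.4659 0.1614]
16 220.4 [ 0.23 -0.29] [0.4716 0.1541]
17 225.4 [ 0.25 -0.27] [0.4778 0.1474]
18 230.4 [ 0.27 -0.25] [0.4846 0.1412]
19 235.4 [ 0.29 -0.22] [0.492  0.1357]
20 240.4 [ 0.31 -0.2 ] [0.4997 0.1308]
```

>>> {"api": "carry_out", "payload": {"series": [[-0.04,-0.04,0,0,0,0,0.2],[0,0,0,0,0,0,0.2],[0,0,0,0,0,0,0.2]]}}

```text
t: 7.6
tool_pos: [0.4704, 0.2896, 0.1076]
tool_rot: [-0.385, -3.118, -0.0]
contact_force: [-0.1, -1.2, 4.7]
opening: 0.0233
```

>>> {"api": "carry_out", "payload": {"series": [[-0.22,-0.29,0,0,0,0,0.2],[-0.2,-0.31,0,0,0,0,0.2],[-0.17,-0.33,0,0,0,0,0.2],[-0.14,-0.34,0,0,0,0,0.2],[0,0,0,0,0,0,0.2]]}}

```text
t: 8.1
tool_pos: [0.4519, 0.2563, 0.1076]
tool_rot: [0.387, 3.117, -0.001]
contact_force: [4.2, -0.9, 2.7]
opening: 0.0226
```

```bash
python3 - <<'E'
from h import *
o,im=wrist(); save(im,'w6'); print(o['tool_pos'],o['contact_force'],o['opening'])
im=ctrl.get_image('top'); cv2.imwrite('pics/t6.png',cv2.resize(im['frame'][80:300,100:360],None,fx=3,fy=3,interpolation=cv2.INTER_CUBIC)[:600,:780])
E
```

```text
[0.45191619 0.25632356 0.10759081] [ 4.24905953 -0.88771664  2.74743155] 0.02263961433091948
```

View pics/w6.png

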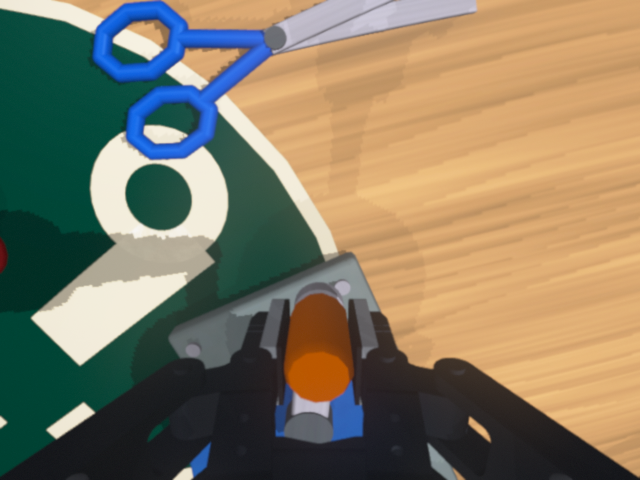

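View pics/t6.png

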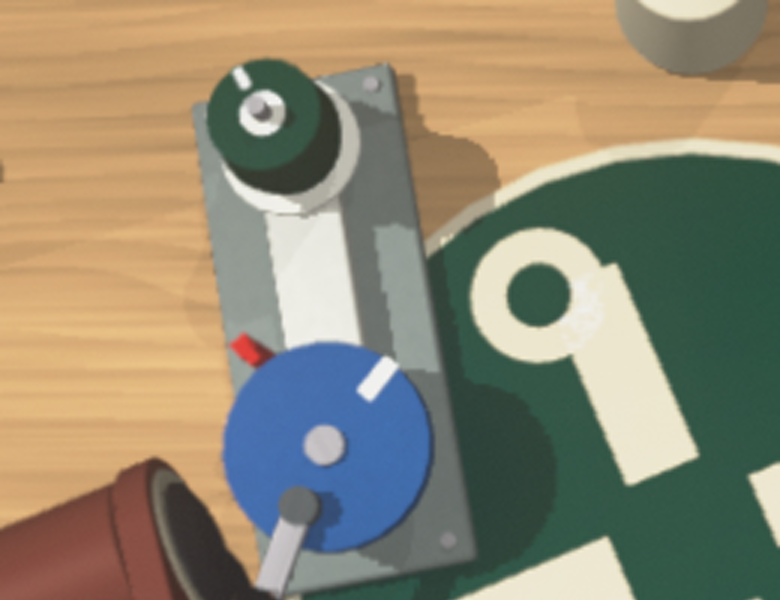

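The wheel turns with the crank straight out: the mark has moved about 20° in the top view. I continue.

>>> {"api": "carry_out", "payload": {"series": [[-0.08,-0.35,0,0,0,0,0.2],[-0.06,-0.36,0,0,0,0,0.2],[-0.03,-0.36,0,0,0,0,0.2],[0,-0.37,0,0,0,0,0.2],[0.02,-0.37,0,0,0,0,0.2],[0.05,-0.36,0,0,0,0,0.2],[0.08,-0.36,0,0,0,0,0.2],[0.11,-0.35,0,0,0,0,0.2],[0,0,0,0,0,0,0.2]]}}

```text
t: 9.1
tool_pos: [0.4539, 0.1845, 0.1075]
tool_rot: [-0.387, -3.116, 0.001]
contact_force: [-1.1, -0.7, 5.4]
opening: 0.0232
```

```bash
python3 - <<'E'
from h import *
o=ctrl.get_obs();p=o['tool_pos'][:2]; c=np.array([.5517,.2223]); d=p-c; a0=np.degrees(np.arctan2(d[1],d[0]));print(a0,np.hypot(*d),o['contact_force']); last=p
for a in np.linspace(a0,240.5-360,9)[1:]:
    a=np.radians(a);n=c+.105*np.array([np.cos(a),np.sin(a)]); print(((n-last)/.025).round(2),n.round(4)); last=n
E
```

```text
-158.88249158404798 0.10480379947326841 [-1.06742555 -0.70516682  5.36571853]
[ 0.14 -0.33] [0.4574 0.1762]
[ 0.17 -0.32] [0.4617 0.1683]
[ 0.2 -0.3] [0.4666 0.1608]
[ 0.22 -0.28] [0.4722 0.1537]
[ 0.25 -0.26] [0.4784 0.1471]
[ 0.27 -0.24] [0.4851 0.1411]
[ 0.29 -0.22] [0.4923 0.1357]
[ 0.31 -0.19] [0.5    0.1309]
```

>>> {"api": "carry_out", "payload": {"series": [[0.14,-0.33,0,0,0,0,0.2],[0.17,-0.32,0,0,0,0,0.2],[0.2,-0.3,0,0,0,0,0.2],[0.22,-0.28,0,0,0,0,0.2],[0.25,-0.26,0,0,0,0,0.2],[0.27,-0.24,0,0,0,0,0.2],[0.29,-0.22,0,0,0,0,0.2],[0.3,-0.19,0,0,0,0,0.2],[0,0,0,0,0,0,0.2],[0,0,0,0,0,0,0.2],[0,0,0,0,0,0,0.2]]}}

```text
t: 10.2
tool_pos: [0.4998, 0.1317, 0.1076]
tool_rot: [-0.385, -3.117, 0.002]
contact_force: [-0.6, -2.6, 5.7]
opening: 0.0234
```

```bash
python3 - <<'E'
from h import *
o=ctrl.get_obs();p=o['tool_pos'][:2]; c=np.array([.5517,.2223]); d=p-c; print(np.degrees(np.arctan2(d[1],d[0]))+360,np.hypot(*d),o['contact_force'])
im=ctrl.get_image('top'); cv2.imwrite('pics/t8.png',cv2.resize(im['frame'][80:280,120:380],None,fx=3,fy=3,interpolation=cv2.INTER_CUBIC))
im=ctrl.get_image('scene'); cv2.imwrite('pics/s8.png',cv2.resize(im['frame'][110:310,310:570],None,fx=3,fy=3,interpolation=cv2.INTER_CUBIC))
E
```

```text
240.17678745841917 0.10441393085834962 [-0.60109673 -2.60269128  5.69531521]
```

View pics/t8.png

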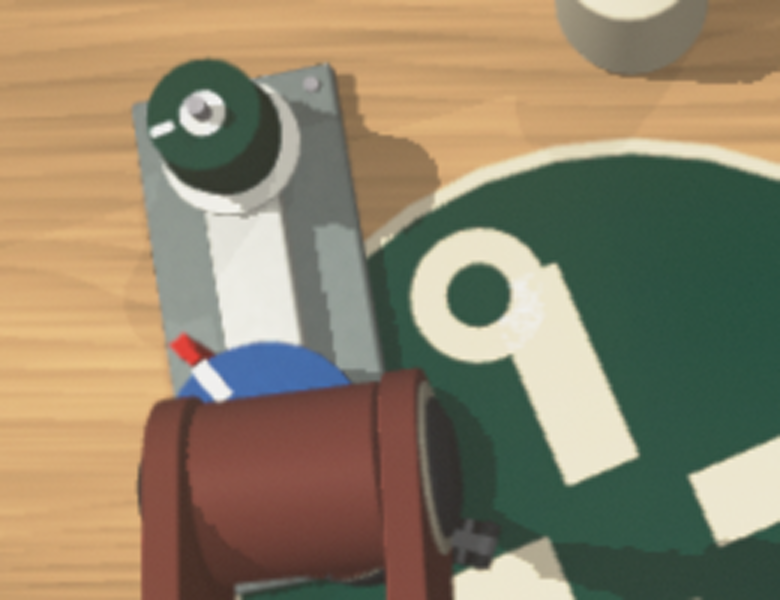

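View pics/s8.png

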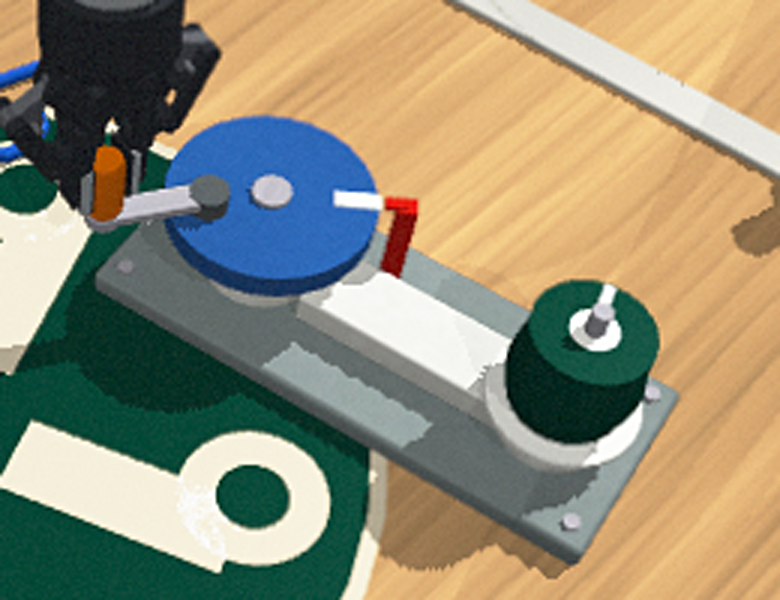

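The white mark lines up with the red pointer in both views. I open the fingers and rise.

>>> {"api": "carry_out", "payload": {"series": [[0,0,0,0,0,0,0.4],[0,0,0,0,0,0,0.6],[0,0,0,0,0,0,0.7],[0,0,0,0,0,0,0.7],[0,0,0,0,0,0,0.7],[0,0,0.3,0,0,0,0.7],[0,0,0.6,0,0,0,0.7],[0,0,0.8,0,0,0,0.7],[0,0,0.8,0,0,0,0.7],[0,0,0.8,0,0,0,0.7],[0,0,0.8,0,0,0,0.7],[0,0,0.4,0,0,0,0.7]]}}

```text
t: 11.5
tool_pos: [0.5016, 0.1323, 0.224]
tool_rot: [0.384, 3.113, 0.002]
contact_force: [-0.3, -0.2, -0.8]
opening: 0.0596
```

>>> {"api": "carry_out", "payload": {"series": [[-0.4,0,0.3,0,0,0,0.7],[-0.6,0,0.3,0,0,0,0.7],[-0.6,0,0,0,0,0,0.7],[-0.4,0,0,0,0,0,0.7],[0,0,0,0,0,0,0.7],[0,0,0,0,0,0,0.7],[0,0,0,0,0,0,0.7]]}}

```text
t: 12.2
tool_pos: [0.4505, 0.1322, 0.2348]
tool_rot: [-0.385, -3.118, 0.0]
contact_force: [0.3, -0.3, -0.2]
opening: 0.0599
```

```bash
python3 - <<'E'
from h import *
o=ctrl.get_obs(); print(o['tool_pos'],o['contact_force'],o['opening'])
im=ctrl.get_image('scene'); cv2.imwrite('pics/s9.png',cv2.resize(im['frame'][90:290,310:570],None,fx=3,fy=3,interpolation=cv2.INTER_CUBIC))
print([ (round(r['p'],2),atz(im,r['position'][0]*640,r['position'][1]*480,.12)) for r in ctrl.mark_of(im,'knob_mid')])
o,im=wrist(); save(im,'w9')
E
```

```text
[0.45046456 0.13215897 0.23480694] [ 0.28418923 -0.30492378 -0.21266779] 0.05991665086549712
[(0.88, array([0.50705616, 0.12894934, 0.12      ]))]
```

View pics/s9.png

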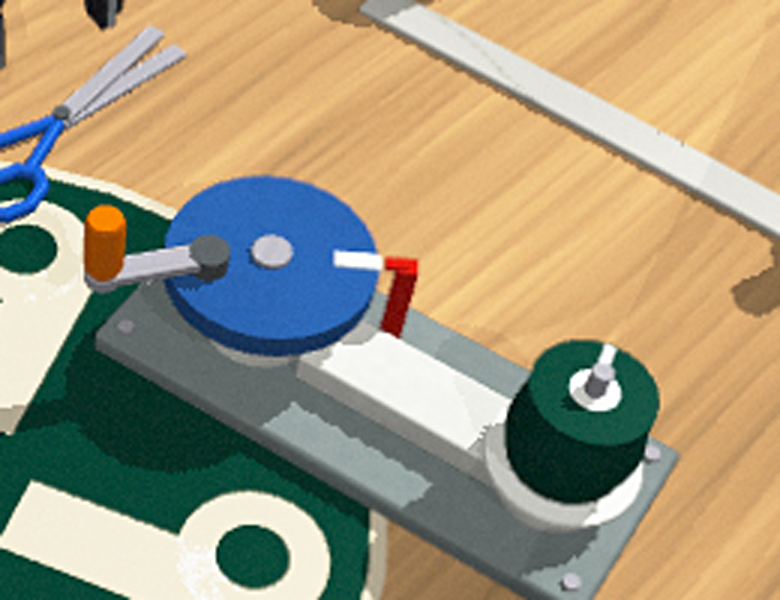

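View pics/w9.png

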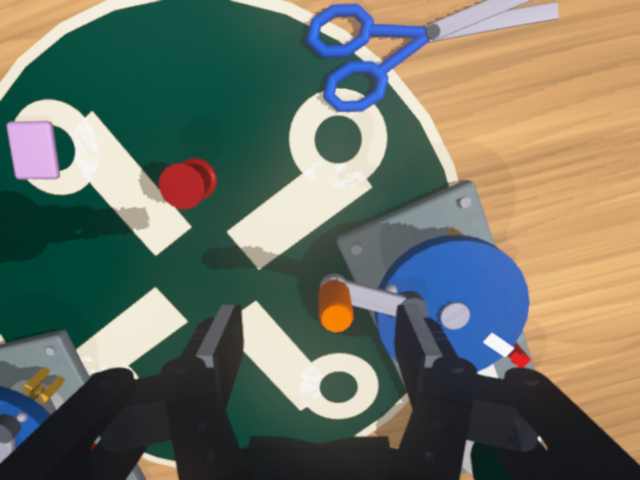

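The mark meets the pointer at (385,262) in the scene crop and (510,352) in the wrist view. The crank is in line with the hub, and the gripper is clear.

```bash
python3 -c "
from station import ctrl
print(ctrl.finish_job())"
```

```text
the job is handed in; nothing more can be done
None
```

The green-bobbin winder (the left one) is ready for threading, and the job is handed in. It took about 12.5 s of the 48 s; no verdict was reported.

- **What I did:** I gripped the orange knob at 20 N and swung the crank anticlockwise through its catch to straight out. I then turned the wheel about 100° anticlockwise, let go, and moved the gripper clear.
- **Last checks:** After release, the scene and wrist views both show the crank straight out and the white mark at the red pointer. The tool stopped at 240.2° around the wheel axis (aim 240.5°). Contact force after release was about 0.5 N, which is at noise level.
- **Not confirmed directly:** The catch click was never sensed on its own. I judged it latched because the crank sat within about 1° of straight out and the wheel then turned freely.
- **Small disagreements:** Top and scene camera positions differed by up to about 4 mm, so I used values in between, checked against the wrist camera. At the end, the network's knob position from the scene camera was about 8 mm from where the tool let go.
- **Cream-bobbin winder:** I did not go near it.

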